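# Nest the jar covers in the spring-lid tin

## Robot

A 6-joint arm with a two-finger parallel gripper is mounted at the origin on the work surface. World frame = base frame: x ahead of the robot, y to its left, z up, the work surface at z = 0. Lengths are in mm, angles in degrees, forces in N, time in s.
With the tool pointing down it reaches from about 350 to 850 mm from the base axis. Payload 8.1 kg.
Tool frame: the origin (TCP) lies midway between the tips of the shut fingers; the grasp point (between the pads) lies 19 mm behind it; x points along the fingers, y is the direction in which the jaws open and shut, and the axes are right-handed (so a half turn about x gives the same grasp; the last joint's range is limited). The gripper opens to 85 mm and grips with 20 to 120 N. Pads are 22 mm wide; open, the fingers measure 114 mm over their backs; the gripper's body (76 mm by 85 mm) begins 54 mm behind the grasp point. The pads swing forward as they close: fully open they stand 13 mm farther back than shut.
Start: joints at [-73.533, 7.471, 85.268, -0, 87.261, -4.893], TCP at [218.555, -558.784, 231.292] pointing down, gripper open.
Joint ranges: [-169.43, 169.43], [-51.17, 129.36], [1.28, 143.12], [-76.62, 256.62], [0, 156.53], [-152.29, 152.29]. Speed limits (degrees/s): [136.94, 136.94, 159.86, 180, 180, 180].

## Interface

Orientations are given as [roll, pitch, yaw] about the fixed x, y, z axes, in that order (R = Rz(yaw) Ry(pitch) Rx(roll)).
In Python, from bench import r gives the robot as it stands.
- The arm moves only by the tool move_arm, never from a script. Its argument "deltas" is a list of rows, each a list of 2 entries, a list of its own where there are three numbers: the shift along the tool's x, y, z in mm, then the turn about the tool's x in degrees. A call has 1 to 12 rows; each row is the pose to reach, as a shift and turn from the pose measured when the call began, along the tool's axes at that moment; what a row does not reach only later rows make up. A row lasts 1/8 s, in which the tool goes at most 62.5 mm and 10.7 degrees, less where a joint would pass 70% of its speed; a pose out of reach is approached as far as the arm can. A call with a gripper value outside its range is refused whole. "jaw" is the opening, from -1 (shut) to 1 (fully open), set as the call begins (left out, the last holds). The fingers move at their own pace and stop on an object; "squeeze" is the grip in N (left out, the last holds). Time passes only in rows, so rows that repeat a pose let the fingers close. It gives the time, the measured TCP pose, the force and the opening at its end, in the units of the state.
- r.sense(): the state, without advancing time (a new reading comes with each control period).
- r.snapshot(name): name is "scene" or "top" or "wrist"; returns (picture, depth): 384x512x3 uint8, red, green, blue; 384x512 float32, mm along the optical axis (not along the pixel's ray), 0 where there is no reading.
- r.get_calibration(name): a dict with "fovy" (degrees; the focal length in pixels is half the picture's height over the tangent of half this angle, whatever the lens; pixels are square), "cx", "cy" (the principal point, pixels), "position" and "attitude" of the camera in the world; the wrist camera has in their place "tool_from_camera" (4x4, takes a point from camera to tool coordinates, whose origin is the TCP and whose axes are the tool frame's). Camera axes: x right, y down, z forward; pixel columns grow to the right and rows downward; lengths in mm; the calibration is good to about 2 mm. The wrist camera is an equidistant fisheye: a pixel r from the principal point sees the ray r / f radians off the axis. A picture is of the moment at which its call begins: read the wrist's pose just before it. get_calibration takes no time and is no camera call.
- r.hand_in(): hands the job in, once; it reports no verdict.
The state is a dict: "time": time; "joint_pos": joint angles; "qd": joint speeds; "joint_efforts": joint torques, N m; "tool_pos": TCP position; "tcp_rot": TCP orientation; "ft_force": force on the tool from outside, world axes, zero at the start; "wrist_torque": the same for the moment, N m; "finger_gap": finger opening in mm.
Only numpy, scipy, OpenCV 4.12 (cv2) and the standard library are available. Lean on these libraries where they do the work, as an engineer would, in place of code of your own. Each camera call takes 0.05 s, during which the arm holds its last target. There are 200 camera calls.

## Task

Put the two domed jar covers to air in the square tin on the counter: press the round button on its lid and keep a fingertip on the lid as it springs up, so that it rises under control and never flies open, then leave it standing fully open. Set the wide cover crown-down flat in the tray of the tin, then set the narrow cover crown-down inside the wide one so that it cups down in it. Put the covers down rather than dropping them, and leave the other things on the counter where they are.

Things in the scene. Friction and masses are not known exactly. Their poses are not given: they have to be found in the camera images.
- case: The tin: a bare sheet-metal case fixed to the counter, 124 x 124 mm, 52 mm high when shut: a shallow tray (18 mm high outside, 3 mm walls and floor, 118 x 118 mm inside) under a deep hollow lid. Origin: centre of its underside. x points from its front (button and hook side) to its back (hinge side), y to the left, z up; it stands turned by a yaw of up to 0.35 rad.
- tray_middle (a point): Centre of the tray's inner floor, 3 mm above the counter; axes as the tin's. Covered by the lid until that is open.
- case_lid (a joint): Lid angle about the hinge along the tin's back edge, rad: 0 shut, 1.9 fully open (19 degrees past upright, at its stop). A spring drives it open: about 4 N up at the button when shut, weaker as it opens. Let go at once it flies open at about 6 rad/s (over 4 counts as flying); let go past 1.3 rad it finishes by itself below 3 rad/s and stays open.
- lid_hinge (a point): Middle of the hinge axis: on the tin's back edge, 62 mm behind its centre and 18 mm above the counter. Turns with the lid: axes as the tin's when shut, the hinge axis is y.
- lid_front (a point): Middle of the lid's top front edge: with the lid shut 124 mm in front of the hinge axis and 34 mm above it (52 mm above the counter). The lid is a 124 x 124 x 34 mm hollow box, 3 mm thick, that swings up and back.
- catch (a joint): Rocking button catch on the lid, rad: 0 hooked, 0.25 fully pressed (5 mm down at the button's middle), clear of its ledge from 0.15. Pressing it takes 2 to 3 N; over about 4 N also holds the lid down. So a fingertip that presses it home and then rises slowly keeps it pressed while the lid follows under it. Let up before the lid has risen 0.1 rad, it hooks again.
- button_top (a point): Centre of the top of the round brass button, 20 mm in diameter, on the lid 20 mm behind its front edge and midway across; 62 mm above the counter when the lid is shut (10 mm above the lid's top), 104 mm in front of the hinge axis and 44 mm above it.
- wide_cover: The wide shallow domed cover, plain pewter-grey metal, standing crown-down like a small bowl: 62 mm across the rim, 24 mm high, side straight for the top 10 mm, wall 3 mm. Origin: middle of the crown's underside, z up through the open mouth. 60 g.
- narrow_cover: The narrow tall domed cover, the same metal, crown-down: 46 mm across the rim, 34 mm high, side straight for the top 18 mm, wall 3 mm. Origin: middle of the crown's underside, z up through the mouth. 50 g. Nested, its origin sits about 4 mm above the wide cover's and its rim stands 14 mm above the wide cover's rim.
- cobalt_jar: Bystander: dark blue glass jar, 68 mm across, 134 mm high. Origin under its centre.
- pestle: Bystander: boxwood pestle lying down, 116 mm long along x, 26 mm thick. Origin under its centre.
- dish: Bystander: porcelain dish, 90 mm across, 22 mm high. Origin under its centre.
- weight: Bystander: brass weight, 26 mm across, 40 mm high. Origin under its centre.
- spatula: Bystander: spatula with wooden handle lying on the pewter tile, about 170 mm long. Origin under its middle.
Things that resemble listed ones, but are neither listed nor needed, are in the scene too. Leave any red look-alike of the narrow_cover alone.

How it is judged:
By the outcome, as a careful person would: the job done as asked, in the order asked, and still so for the second after the job is handed in, with the robot touching nothing.
It also fails if it takes over 70 s, if anything falls off the work surface, if the arm or the gripper's body presses on something with over 40 N, if the wrist force passes 120 N, or if a joint passes its speed limit or range.

## Working session

There is one attempt and no reset: what is moved stays moved. The work goes in short steps, Python scripts to look and compute and a tool call to move; the robot and the scene stay as the last step left them, time stands still between calls to the robot, and variables do not carry over. Pictures are saved under pics/ and viewed, about 8 in all and at most 12, crops included, and the job is handed in when it is done.

Besides the shell and the picture viewer there is one more tool, called by a JSON object that holds its "op" and its "data", one argument or row to a line. move_arm: Moves the arm, as the interface text tells. Its arguments: {"type":"object","properties":{"deltas":{"type":"array","items":{"type":"array"}},"jaw":{"type":"number"},"squeeze":{"type":"number"}},"required":["deltas"]}

```bash
mkdir -p pics; ls; cat > h.py <<'E'
import numpy as np, cv2
from bench import r
from scipy.spatial.transform import Rotation as R
def snap(n):
    s=r.sense(); p,d=r.snapshot(n); np.savez(f'{n}.npz',p=p,d=d,t=s['tool_pos'],o=s['tcp_rot']); return p,d
def save(n,p): cv2.imwrite('pics/'+n+'.png',p[...,::-1])
E
python3 - <<'E'
from h import *
print(r.sense())
for n in ['scene','top','wrist']: print(n,r.get_calibration(n))
for n in ['scene','top']:
    p,d=snap(n); save(n+'0',cv2.resize(p,(800,600)))
E
```

```text
pics
{'time': 0.0, 'joint_pos': array([-7.35310177e+01,  7.51598271e+00,  8.53284470e+01,  5.10333092e-04,
        8.72626375e+01, -4.89489445e+00]), 'qd': array([ 0.00335751,  0.07673231, -0.0162143 , -0.01088361,  0.05770574,
        0.00528012]), 'joint_efforts': array([ 2.76599326e-05, -5.69406617e+01, -5.00552344e+01, -3.26724403e-04,
        1.44392776e-02, -3.94582867e-05]), 'tool_pos': array([ 218.42320746, -558.23947389,  230.24330212]), 'tcp_rot': array([-95.16765485,  89.89293154, 106.19619704]), 'ft_force': array([ 0.14943066,  0.26607139, -0.12409467]), 'wrist_torque': array([ 0.0266305 , -0.00150042, -0.0328578 ]), 'finger_gap': 85.21018487558084}
scene {'fovy': 49.470613080153, 'cx': 260.2754265984652, 'cy': 190.0639501048286, 'position': array([1158.69198862, -485.74135542,  643.6657035 ]), 'attitude': array([-125.5579858 ,    0.54221626,   46.400766  ])}
top {'fovy': 55.894465363944626, 'cx': 251.90425025039843, 'cy': 189.69921432281484, 'position': array([488.96655591,  34.96895065, 933.45467261]), 'attitude': array([-174.53813006,   -0.67253012,  -89.79903377])}
wrist {'fovy': 65.70646984690485, 'cx': 253.91369135013056, 'cy': 195.4867428183896, 'tool_from_camera': array([[ 1.43726599e-03, -2.62677719e-01,  9.64882558e-01,
        -1.41507678e+02],
       [ 9.99998337e-01,  1.46096860e-03, -1.09184242e-03,
        -6.40905638e-01],
       [-1.12286044e-03,  9.64882522e-01,  2.62679381e-01,
        -6.62998275e+01],
       [ 0.00000000e+00,  0.00000000e+00,  0.00000000e+00,
         1.00000000e+00]])}
```

View pics/top0.png

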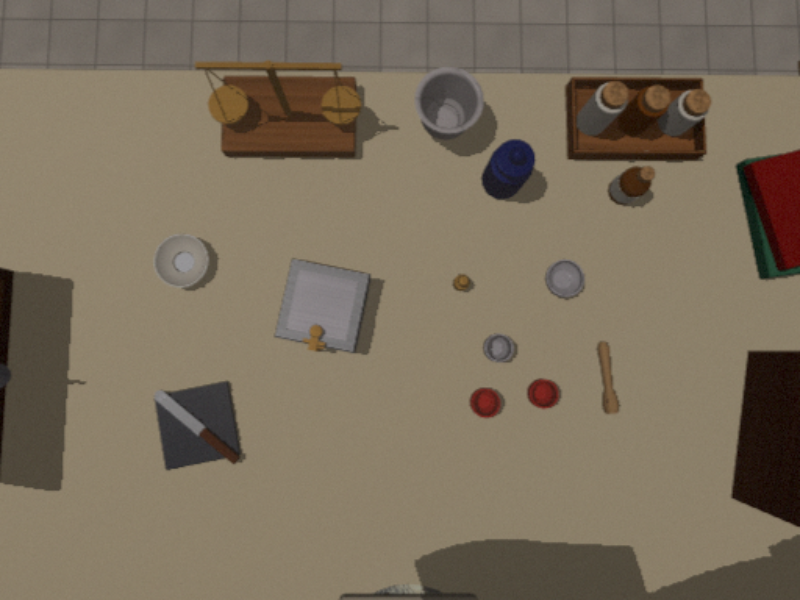

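View pics/scene0.png

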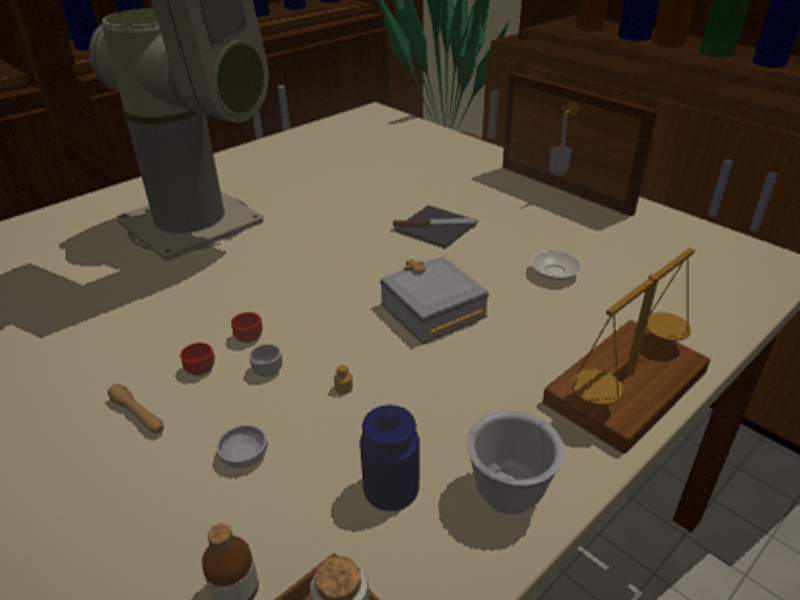

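The top view (800x600) shows the tin at about (323,305) with its button at (316,331), front towards the robot. The grey wide cover is at (565,279) and the grey narrow cover at (499,348), with red look-alikes at (486,402) and (543,393). Next I measure these from depth.

```bash
cat >> h.py <<'E'
def cloud(n):
    z=np.load(f'{n}.npz'); d=z['d']; c=r.get_calibration(n); f=192/np.tan(np.radians(c['fovy']/2))
    v,u=np.mgrid[:384,:512]; x=(u-c['cx'])/f; y=(v-c['cy'])/f
    P=np.stack([x*d,y*d,d],-1)@R.from_euler('xyz',c['attitude'],degrees=True).as_matrix().T+c['position']
    P[d==0]=np.nan; return P,z['p']
def circ(q):
    (x,y),rad=cv2.minEnclosingCircle(q.astype(np.float32)); return np.round([x,y,rad],1)
E
python3 - <<'E'
from h import *
for n in ['top','scene']:
    P,p=cloud(n)
    if n=='top':
        print('table z', [np.round(P[v,u],1) for u,v in [(260,300),(150,230),(340,250),(400,210)]])
        boxes={}
        for k,(u,v) in dict(wide=(565,279),narrow=(499,348),tin=(323,305),btn=(316,331),dish=(182,261),jar=(515,155),weight=(463,282),red1=(486,402),red2=(543,393)).items():
            boxes[k]=P[int(v/1.5625),int(u/1.5625)]; print(k,boxes[k].round(1))
    Q=P.reshape(-1,3)
    for k,rad,lo,hi in [('wide',45,17,30),('narrow',33,26,40),('btn',16,56,70),('red1',30,20,60),('weight',20,30,60),('jar',60,30,150)]:
        m=(np.linalg.norm(Q[:,:2]-boxes[k][:2],axis=1)<rad)&(Q[:,2]>lo)&(Q[:,2]<hi)
        if m.sum()>3: print(n,k,m.sum(),'circ',circ(Q[m,:2]),'z',np.percentile(Q[m,2],[5,50,95]).round(1))
    m=(np.linalg.norm(Q[:,:2]-boxes['tin'][:2],axis=1)<110)&(Q[:,2]>46)&(Q[:,2]<56)
    print(n,'tin',cv2.minAreaRect(Q[m,:2].astype(np.float32)),np.median(Q[m,2]))
p=np.load('top.npz')['p'];a=cv2.resize(p[155:235,165:245],(400,400),interpolation=cv2.INTER_CUBIC);b=cv2.resize(p[160:240,300:380],(400,400),interpolation=cv2.INTER_CUBIC);save('crop1',np.hstack([a,b]))
E
```

```text
table z [array([ 2.993e+02,  2.900e+00, -2.000e-01]), array([473.6, 284.2,   0.6]), array([ 424.9, -199.6,    7.8]), array([ 527.1, -358.4,    2.4])]
wide [ 609.5 -258.4    5.6]
narrow [ 495.5 -147.9    4.1]
tin [559.7 136.7  53.2]
btn [520.3 144.4  64.2]
dish [634.7 374.6   7.2]
jar [ 774.2 -149.3  133.3]
weight [599.3 -85.   39.3]
red1 [ 407.1 -125.8    6.8]
red2 [ 422.2 -218.2    4.8]
top wide 125 circ [ 608.7 -252.5   31.2] z [17.8 23.6 26.9]
top narrow 84 circ [ 495.3 -141.1   22.6] z [27.5 34.  37.4]
top btn 71 circ [520.  144.   15.5] z [56.4 63.  65.5]
top red1 106 circ [ 408.9 -119.    22.9] z [22.  33.7 35.9]
top weight 36 circ [602.  -84.    8.3] z [34.6 39.2 41.9]
top jar 865 circ [ 775.9 -153.7   33.8] z [ 42.2 112.9 130.8]
top tin ((556.7445068359375, 138.95118713378906), (127.12689208984375, 134.63377380371094), 78.75255584716797) 53.39305136803728
scene wide 251 circ [ 609.6 -255.5   32.2] z [17.7 22.4 25.2]
scene narrow 145 circ [ 495.9 -143.1   24.5] z [26.7 31.3 35.1]
scene btn 38 circ [517.5 141.   13.1] z [58.5 62.1 63.5]
scene red1 195 circ [ 409.2 -122.1   24.1] z [21.1 28.6 34. ]
scene weight 45 circ [603.3 -88.8   8.8] z [32.5 38.  40.3]
scene jar 1926 circ [ 779.1 -158.7   33.8] z [ 37.4  89.8 127.1]
scene tin ((558.1677856445312, 134.66737365722656), (127.04694366455078, 136.7840576171875), 79.01190948486328) 52.47953443089307
```

View pics/crop1.png

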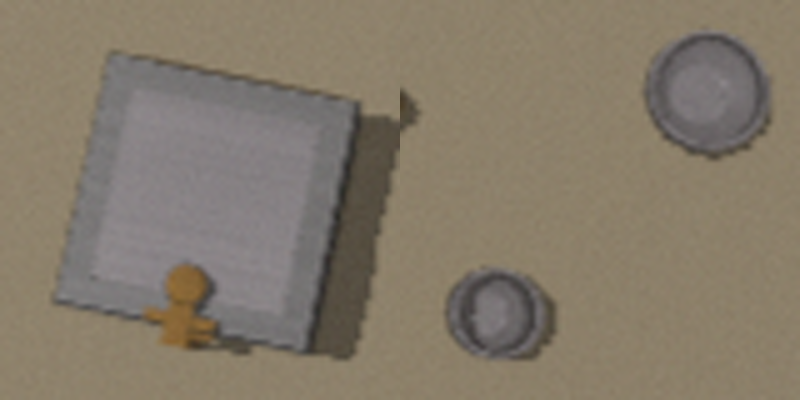

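The crop shows the lid corners at (108,52), (360,102), (310,350), (55,300) and the button at (185,285). The right half has the wide rim centre at (707,93) and the narrow one at (497,312). I intersect these rays at the known heights.

```bash
cat >> h.py <<'E'
def ray(n,u,v,z):
    c=r.get_calibration(n); f=192/np.tan(np.radians(c['fovy']/2))
    w=R.from_euler('xyz',c['attitude'],degrees=True).apply([(u-c['cx'])/f,(v-c['cy'])/f,1]); p=c['position']
    return p+w*(z-p[2])/w[2]
E
python3 - <<'E'
from h import *
q=lambda x,y,z:ray('top',(x+.0)/5+165-.4,y/5+155-.4,z)
C=np.array([q(*c,52) for c in [(108,52),(360,102),(310,350),(55,300)]]);print(C.round(1),C.mean(0).round(1))
for i in range(4):
    e=C[(i+1)%4]-C[i];print(np.linalg.norm(e).round(1),np.degrees(np.arctan2(e[1],e[0])).round(1))
print('btn',q(185,285,62).round(1))
for x,y,z in [(707,93,24),(497,312,34)]: print(ray('top',(x-400)/5+300-.4,y/5+160-.4,z).round(1))
s=r.sense(); print(R.from_euler('xyz',s['tcp_rot'],degrees=True).as_matrix().round(3))
E
```

```text
[[633.5 186.6  52. ]
 [609.4  62.6  52. ]
 [488.1  85.9  52. ]
 [511.8 209.7  52. ]] [560.7 136.2  52. ]
126.3 -101.0
123.5 169.1
126.1 79.2
123.9 -10.8
btn [518.9 145.6  62. ]
[ 606.6 -252.6   24. ]
[ 495.3 -142.1   34. ]
[[-0.     0.364 -0.931]
 [ 0.002 -0.931 -0.364]
 [-1.    -0.002 -0.   ]]
```

```bash
cat >> h.py <<'E'
YAW=-10.9
u=np.array([np.cos(np.radians(YAW)),np.sin(np.radians(YAW)),0])   # tin x
HINGE=np.array([560.5,136.5,18])+62*u
def to(*targets,yaw=YAW):
    s=r.sense(); M=R.from_euler('xyz',s['tcp_rot'],degrees=True).as_matrix()
    psi=np.degrees(np.arctan2(M[1,2],M[0,2])); t=-((yaw-psi+180)%360-180)
    print('t',round(s['time'],2),'tcp',s['tool_pos'].round(1),'F',s['ft_force'].round(1),'gap',round(s['finger_gap'],1),'turn',round(t,1))
    for p in targets: print(np.round(p,1),'->',(M.T@(np.array(p)-s['tool_pos'])).round(1))
def btn(th,h=44,a=104):
    c,s=np.cos(th),np.sin(th); return HINGE+u*(-a*c+h*s)+np.array([0,0,h*c+a*s])
E
python3 - <<'E'
from h import *
to((519,145,200),(519,145,110)); print(btn(0))
E
```

```text
t 0.1 tcp [ 218.4 -558.3  230.3] F [ 0.  -0.1 -0.3] gap 85.2 turn -147.7
[519 145 200] -> [  31.3 -545.5 -536.1]
[519 145 110] -> [ 121.3 -545.3 -536.1]
[519.25773407 144.44200861  62.        ]
```

{"op": "move_arm", "data": {
  "deltas": [
    [[0, -30, -30], -10],
    [[5, -75, -75], -20],
    [[5, -115, -115], -30],
    [[10, -160, -155], -40],
    [[10, -200, -195], -50],
    [[15, -240, -235], -60],
    [[15, -280, -275], -70],
    [[15, -320, -315], -80],
    [[20, -360, -355], -90],
    [[20, -400, -395], -100],
    [[20, -440, -435], -110],
    [[20, -480, -475], -120]
  ],
  "jaw": -1,
  "squeeze": 30
}}

```text
time: 1.6
tool_pos: [486.2, 63.7, 211.0]
tcp_rot: [149.8, 89.9, 111.5]
ft_force: [1.0, -0.8, 0.3]
finger_gap: 0.0
```

```bash
python3 - <<'E'
from h import *
to((519,145,110),(519,145,80)); print(r.sense()['joint_pos'].round(1))
E
```

```text
t 1.6 tcp [486.2  63.7 211. ] F [ 1.  -0.8  0.3] gap 0.0 turn -27.4
[519 145 110] -> [101.1  84.1 -24.6]
[519 145  80] -> [131.1  84.1 -24.5]
[ 1.400e+00 -9.100e+00  1.038e+02  1.000e-01  8.530e+01 -5.030e+01]
```

{"op": "move_arm", "data": {
  "deltas": [
    [[25, 40, -12], -9],
    [[60, 84, -24], -18],
    [[101, 84, -24.5], -27.4],
    [[111, 84, -24.5], -27.4],
    [[111, 84, -24.5], -27.4],
    [[111, 84, -24.5], -27.4]
  ]
}}

```text
time: 2.35
tool_pos: [520.3, 144.6, 102.2]
tcp_rot: [49.1, 89.8, 38.1]
ft_force: [0.3, -0.5, -0.0]
finger_gap: 0.1
```

```bash
python3 - <<'E'
from h import *
p,d=snap('wrist'); to((519,145,70),(519,145,62)); save('w1',p)
E
```

```text
t 2.4 tcp [520.4 144.7 102.3] F [0.3 0.2 0.7] gap -0.1 turn -0.1
[519 145  70] -> [32.3 -0.  -1.5]
[519 145  62] -> [40.3 -0.1 -1.6]
```

View pics/w1.png

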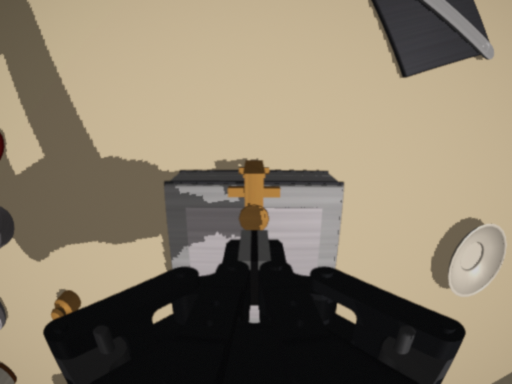

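The wrist view shows the tool squared up to the tin, with the button at (254,217), which agrees with the plan to about 1 mm. I press on the rear half of the button.

{"op": "move_arm", "data": {
  "deltas": [
    [[20, 0, 6.7], 0],
    [[36, 0, 6.7], 0],
    [[38, 0, 6.7], 0],
    [[40, 0, 6.7], 0],
    [[42, 0, 6.7], 0],
    [[43, 0, 6.7], 0],
    [[44, 0, 6.7], 0],
    [[44, 0, 6.7], 0]
  ]
}}

```text
time: 3.4
tool_pos: [527.2, 143.6, 58.5]
tcp_rot: [48.3, 89.8, 37.3]
ft_force: [-1.3, 0.2, 4.3]
finger_gap: 0.0
```

{"op": "move_arm", "data": {
  "deltas": [
    [[0.7, 0, 0], 0],
    [[1.4, 0, 0], 0],
    [[2, 0, 0], 0],
    [[2, 0, 0], 0]
  ]
}}

```text
time: 3.9
tool_pos: [527.1, 143.7, 56.5]
tcp_rot: [51.3, 89.8, 40.2]
ft_force: [-1.8, 0.2, 5.0]
finger_gap: 0.3
```

{"op": "move_arm", "data": {
  "deltas": [
    [[0.7, 0, 0], 0],
    [[1.4, 0, 0], 0],
    [[1.4, 0, 0], 0]
  ]
}}

```text
time: 4.28
tool_pos: [527.2, 143.8, 55.4]
tcp_rot: [51.4, 89.8, 40.4]
ft_force: [-3.3, 0.1, 7.2]
finger_gap: -0.6
```

```bash
python3 - <<'E'
from h import *
# contact reference: lid angle th, finger offset from theta=0 pressed point
b0=btn(0,39)
s=r.sense(); print(s['tool_pos'].round(1),s['ft_force'].round(1))
for th in np.arange(0,1.6,.1):
    d=btn(th,39)-b0; print(round(th,2),'up',(-d[2]).round(1),'back',(d@u).round(1))
P,_=cloud('top'); Q=P.reshape(-1,3)
for x0,x1,y0,y1 in [(640,950,60,200),(640,950,-20,60),(640,950,200,420)]:
    m=(Q[:,0]>x0)&(Q[:,0]<x1)&(Q[:,1]>y0)&(Q[:,1]<y1)&(Q[:,2]>15); print(Q[m].min(0).round(),Q[m].max(0).round())
E
```

```text
[527.2 143.8  55.4] [-3.3  0.1  7.2]
0.0 up -0.0 back 0.0
0.1 up -10.2 back 4.4
0.2 up -19.9 back 9.8
0.3 up -29.0 back 16.2
0.4 up -37.4 back 23.4
0.5 up -45.1 back 31.4
0.6 up -51.9 back 40.2
0.7 up -57.8 back 49.6
0.8 up -62.8 back 59.5
0.9 up -66.7 back 69.9
1.0 up -69.6 back 80.6
1.1 up -71.4 back 91.6
1.2 up -72.1 back 102.7
1.3 up -71.6 back 113.8
1.4 up -70.1 back 124.8
1.5 up -67.5 back 135.5
[814.  81.  16.] [944. 200. 193.]
[845. -20.  54.] [914.  -5.  89.]
[640. 200.  15.] [945. 414. 192.]
```

{"op": "move_arm", "data": {
  "deltas": [
    [[-1.5, 0, 0.5], 0],
    [[-3, 0, 1], 0],
    [[-5, 0, 2], 0],
    [[-7.5, 0, 3], 0],
    [[-10, 0, 4], 0],
    [[-12.5, 0, 5.5], 0],
    [[-15, 0, 7], 0],
    [[-17.5, 0, 8.5], 0],
    [[-20, 0, 10], 0],
    [[-20, 0, 10], 0]
  ]
}}

```text
time: 5.52
tool_pos: [537.4, 141.8, 75.8]
tcp_rot: [45.5, 89.7, 34.5]
ft_force: [-0.5, -0.3, 3.5]
finger_gap: -0.3
```

```bash
python3 - <<'E'
from h import *
p,d=snap('wrist'); q,_=snap('scene'); to((527,143.5,75)); save('w2',np.hstack([p[100:300,150:350],q[140:340,220:420]]))
E
```

```text
t 5.62 tcp [537.1 141.8  75.4] F [ 0.7 -0.2  4.1] gap 0.1 turn -0.1
[527.  143.5  75. ] -> [  0.4  -0.3 -10.3]
```

View pics/w2.png

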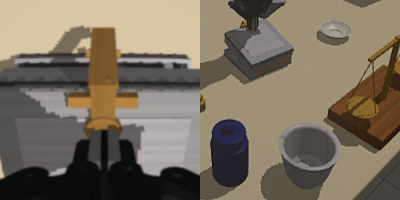

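The left crop shows the lid lifted about 0.2 rad with the fingertip still on the button, and the force steady at about 4 N. I follow the arc.

{"op": "move_arm", "data": {
  "deltas": [
    [[-3.5, 0, 2.5], 0],
    [[-7, 0, 5], 0],
    [[-10, 0, 7.5], 0],
    [[-13, 0, 10.5], 0],
    [[-16, 0, 13], 0],
    [[-19, 0, 16], 0],
    [[-22, 0, 19], 0],
    [[-24.5, 0, 22], 0],
    [[-27, 0, 25], 0],
    [[-29, 0, 28], 0],
    [[-31, 0, 30], 0],
    [[-31, 0, 30], 0]
  ]
}}

```text
time: 7.12
tool_pos: [566.8, 135.9, 106.5]
tcp_rot: [43.7, 89.7, 32.7]
ft_force: [2.5, -0.8, 1.3]
finger_gap: -0.2
```

{"op": "move_arm", "data": {
  "deltas": [
    [[-2.5, 0, 4], 0],
    [[-5, 0, 8], 0],
    [[-7, 0, 12], 0],
    [[-9, 0, 16], 0],
    [[-11, 0, 20], 0],
    [[-12.5, 0, 24.5], 0],
    [[-14, 0, 29], 0],
    [[-15, 0, 33.5], 0],
    [[-16, 0, 38], 0],
    [[-17, 0, 42.5], 0],
    [[-18, 0, 47], 0],
    [[-18, 0, 47], 0]
  ]
}}

```text
time: 8.62
tool_pos: [613.2, 126.8, 124.6]
tcp_rot: [43.2, 89.7, 32.1]
ft_force: [1.5, -1.0, 1.2]
finger_gap: -0.2
```

```bash
python3 - <<'E'
from h import *
to(); p,d=snap('wrist'); q,_=snap('scene'); save('w3',np.hstack([p[50:350,100:400],cv2.resize(q[100:220,220:340],(300,300))]))
E
```

```text
t 8.62 tcp [613.2 126.8 124.6] F [ 1.5 -1.   1.2] gap -0.2 turn -0.2
```

View pics/w3.png

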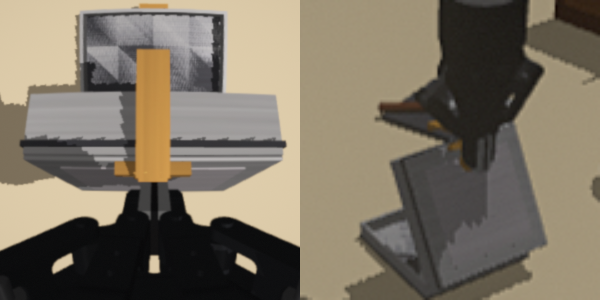

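The lid stands at about 1.05 rad and the fingertip is still on the button. I continue past 1.5 rad, then lift away.

{"op": "move_arm", "data": {
  "deltas": [
    [[-1, 0, 5], 0],
    [[-1, 0, 10], 0],
    [[-1, 0, 15], 0],
    [[-1, 0, 20], 0],
    [[-1, 0, 25], 0],
    [[0, 0, 30], 0],
    [[1, 0, 35], 0],
    [[1, 0, 40], 0],
    [[2, 0, 45], 0],
    [[2, 0, 50], 0],
    [[3, 0, 55], 0],
    [[3, 0, 58], 0]
  ]
}}

```text
time: 10.22
tool_pos: [669.9, 115.6, 121.4]
tcp_rot: [48.3, 89.8, 37.2]
ft_force: [1.2, -1.1, -0.8]
finger_gap: 0.0
```

{"op": "move_arm", "data": {
  "deltas": [
    [[0, 0, 10], 0],
    [[-15, 0, 22], 0],
    [[-50, 0, 32], 0],
    [[-90, 0, 35], 0],
    [[-100, 0, 35], 0]
  ]
}}

```text
time: 10.85
tool_pos: [706.1, 108.7, 225.9]
tcp_rot: [28.9, 89.4, 17.8]
ft_force: [0.0, -0.3, 0.4]
finger_gap: -0.1
```

```bash
python3 - <<'E'
from h import *
snap('top'); P,p=cloud('top'); Q=P.reshape(-1,3)
to((495.5,-142.5,150),(495.5,-142.5,60),(607.5,-253,60),(520,0,230))
# lid plane profile along tin x near y=-40..-20 (away from gripper)
D=Q-HINGE; X=D@u; Y=D@np.cross([0,0,1],u)
m=(abs(Y+45)<12)&(X>-10)&(X<140)&(Q[:,2]>5)&(Q[:,2]<220); print(np.c_[X[m],Q[m,2]][::12].round(0).tolist()[:40])
E
```

```text
t 10.9 tcp [705.7 108.7 225.5] F [-0.5  0.4  0.6] gap -0.0 turn -0.2
[ 495.5 -142.5  150. ] -> [  73.  -287.2 -158.7]
[ 495.5 -142.5   60. ] -> [ 163.  -287.6 -159.4]
[ 607.5 -253.    60. ] -> [ 163.6 -374.6  -28.3]
[520   0 230] -> [  -6.4 -142.3 -161.4]
[[62.0, 128.0], [42.0, 136.0], [45.0, 76.0], [36.0, 49.0], [28.0, 26.0], [18.0, 15.0], [10.0, 19.0], [6.0, 20.0], [-3.0, 22.0]]
```

The lid profile point (42,136) matches the fully open 1.9 rad. Now to the wide cover.

{"op": "move_arm", "data": {
  "deltas": [
    [[-5, -30, -5], 0],
    [[-5, -80, -10], 0],
    [[-5, -135, -12], 0],
    [[-5, -190, -15], 0],
    [[0, -245, -20], 0],
    [[20, -300, -24], 0],
    [[50, -350, -27], 0],
    [[90, -375, -28], 0],
    [[120, -375, -28], 0],
    [[125, -375, -28], 0],
    [[125, -375, -28], 0],
    [[125, -375, -28], 0]
  ],
  "jaw": 1
}}

```text
time: 12.4
tool_pos: [608.6, -253.6, 100.6]
tcp_rot: [19.4, 89.4, 8.4]
ft_force: [0.8, -0.5, 1.3]
finger_gap: 85.7
```

```bash
cat >> h.py <<'E'
def wray(uu,vv,z):
    w=np.load('wrist.npz'); c=r.get_calibration('wrist'); T=c['tool_from_camera']; f=192/np.tan(np.radians(c['fovy']/2))
    a=np.array([uu-c['cx'],vv-c['cy']]); rr=np.hypot(*a); th=rr/f
    k=np.r_[a/rr*np.sin(th),np.cos(th)]; M=R.from_euler('xyz',w['o'],degrees=True).as_matrix()
    o=M@T[:3,3]+w['t']; d=M@T[:3,:3]@k; return o+d*(z-o[2])/d[2]
E
python3 - <<'E'
from h import *
p,d=snap('wrist'); to((608,-253,100),(608,-253,4)); save('w4',p)
E
```

```text
t 12.45 tcp [ 608.6 -253.7  100.7] F [ 1.2 -0.5  0. ] gap 85.2 turn -0.1
[ 608 -253  100] -> [ 0.7  0.5 -0.7]
[ 608 -253    4] -> [96.6  0.2 -1.8]
```

View pics/w4.png

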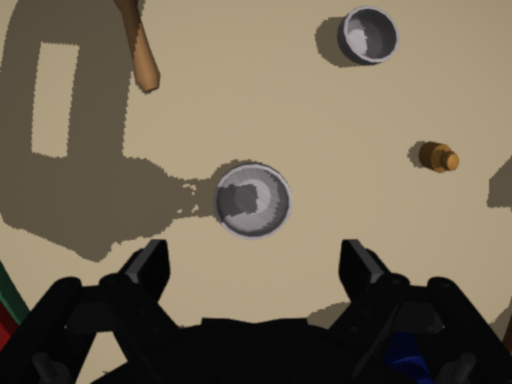

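The wide rim is centred at (254,201) and the narrow rim at (369,35).

```bash
python3 - <<'E'
from h import *
print([wray(*a,24).round(1) for a in [(254,202),(215,202),(292,202),(254,165),(254,239)]]); print(wray(369,35,34).round(1))
c=wray(254,202,24); to((*c[:2],4))
E
```

```text
[array([ 607.2, -252.1,   24. ]), array([ 601.5, -281.6,   24. ]), array([ 612.8, -223.4,   24. ]), array([ 579. , -246.7,   24. ]), array([ 637.5, -258. ,   24. ])]
[ 496.4 -145.8   34. ]
t 12.45 tcp [ 608.6 -253.7  100.7] F [ 1.2 -0.5  0. ] gap 85.2 turn -0.1
[ 607.2 -252.1    4. ] -> [96.6  0.9 -2.7]
```

{"op": "move_arm", "data": {
  "deltas": [
    [[30, 0.8, -2], 0],
    [[65, 0.8, -2], 0],
    [[88, 0.8, -2], 0],
    [[95.5, 0.8, -2], 0],
    [[95.5, 0.8, -2], 0],
    [[95.5, 0.8, -2], 0]
  ]
}}

```text
time: 13.2
tool_pos: [609.1, -252.9, 6.9]
tcp_rot: [12.5, 89.2, 1.5]
ft_force: [0.6, 0.5, 0.0]
finger_gap: 85.7
```

{"op": "move_arm", "data": {
  "deltas": [
    [[0, 0, 0], 0],
    [[0, 0, 0], 0],
    [[0, 0, 0], 0],
    [[0, 0, 0], 0],
    [[0, 0, 0], 0]
  ],
  "jaw": -1,
  "squeeze": 30
}}

```text
time: 13.82
tool_pos: [610.2, -253.5, 8.9]
tcp_rot: [7.9, 89.1, -3.1]
ft_force: [-1.3, 0.3, 7.5]
finger_gap: 61.1
```

{"op": "move_arm", "data": {
  "deltas": [
    [[-5, 0, 0], 0],
    [[-20, 0, 0], 0],
    [[-50, 0, 0], 0],
    [[-100, 0, 0], 0],
    [[-100, 0, 0], 0]
  ]
}}

```text
time: 14.45
tool_pos: [612.3, -255.3, 116.4]
tcp_rot: [-2.0, 88.5, -13.0]
ft_force: [0.8, 0.8, 0.4]
finger_gap: 61.0
```

```bash
python3 - <<'E'
from h import *
to((560.5,136.5,100),(560.5,136.5,50),(560.5,136.5,12))
E
```

```text
t 14.45 tcp [ 612.3 -255.3  116.4] F [0.8 0.8 0.4] gap 61.0 turn -0.1
[560.5 136.5 100. ] -> [  12.8  374.8 -126. ]
[560.5 136.5  50. ] -> [  62.8  374.8 -127.3]
[560.5 136.5  12. ] -> [ 100.8  374.8 -128.3]
```

{"op": "move_arm", "data": {
  "deltas": [
    [[-5, 20, -7], 0],
    [[-5, 60, -20], 0],
    [[-5, 110, -37], 0],
    [[-5, 165, -55], 0],
    [[-5, 220, -74], 0],
    [[-5, 275, -92], 0],
    [[0, 325, -109], 0],
    [[5, 360, -121], 0],
    [[10, 375, -126], 0],
    [[15, 375, -126], 0],
    [[15, 375, -126], 0],
    [[15, 375, -126], 0]
  ]
}}

```text
time: 15.95
tool_pos: [561.0, 135.4, 97.9]
tcp_rot: [-2.5, 88.5, -13.6]
ft_force: [0.3, 0.1, -0.9]
finger_gap: 60.3
```

```bash
python3 - <<'E'
from h import *
to((560.5,136.5,50),(560.5,136.5,12)); p,d=snap('wrist'); q,_=snap('scene'); save('w5',np.hstack([p[:,:400],cv2.resize(q[90:218,220:348],(384,384))]))
E
```

```text
t 15.95 tcp [561.  135.4  97.9] F [ 0.3  0.1 -0.9] gap 60.3 turn -0.2
[560.5 136.5  50. ] -> [47.9  1.  -1.9]
[560.5 136.5  12. ] -> [85.9  1.1 -2.9]
```

View pics/w5.png

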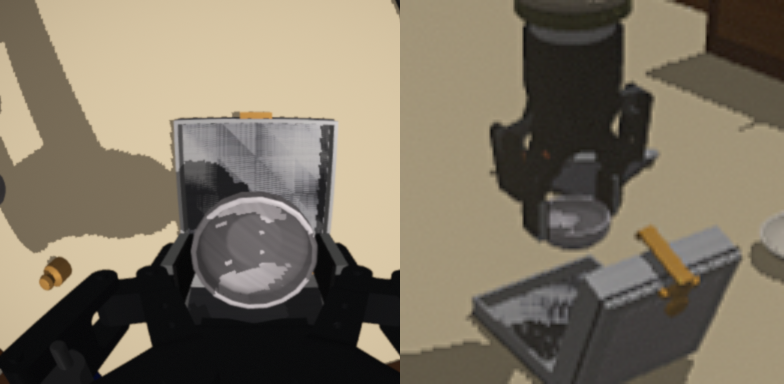

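The cover is held level over the tray, in both views. I lower it until I feel contact.

{"op": "move_arm", "data": {
  "deltas": [
    [[30, 1, -1.5], 0],
    [[60, 1, -2.5], 0],
    [[76, 1, -3], 0],
    [[80, 1, -3], 0],
    [[82, 1, -3], 0],
    [[83, 1, -3], 0],
    [[83, 1, -3], 0]
  ]
}}

```text
time: 16.92
tool_pos: [561.1, 136.9, 15.9]
tcp_rot: [-0.8, 88.4, -11.9]
ft_force: [-0.1, 0.5, -0.7]
finger_gap: 60.8
```

{"op": "move_arm", "data": {
  "deltas": [
    [[1, 0, 0], 0],
    [[2, 0, 0], 0],
    [[3, 0, 0], 0],
    [[3.5, 0, 0], 0],
    [[3.5, 0, 0], 0]
  ]
}}

```text
time: 17.55
tool_pos: [561.1, 136.9, 12.3]
tcp_rot: [-1.0, 88.4, -12.0]
ft_force: [0.3, -0.2, -0.6]
finger_gap: 61.0
```

{"op": "move_arm", "data": {
  "deltas": [
    [[0.7, 0, 0], 0],
    [[1.4, 0, 0], 0],
    [[2, 0, 0], 0],
    [[2, 0, 0], 0]
  ]
}}

```text
time: 18.05
tool_pos: [561.7, 136.8, 11.9]
tcp_rot: [-1.0, 88.4, -12.1]
ft_force: [-5.7, -1.9, 14.2]
finger_gap: 61.2
```

{"op": "move_arm", "data": {
  "deltas": [
    [[0, 0, 0], 0],
    [[0, 0, 0], 0]
  ]
}}

```text
time: 18.3
tool_pos: [562.0, 136.8, 12.1]
tcp_rot: [-0.6, 88.3, -11.6]
ft_force: [1.4, -0.3, 1.9]
finger_gap: 60.9
```

{"op": "move_arm", "data": {
  "deltas": [
    [[0, 0, 0], 0],
    [[0, 0, 0], 0],
    [[0, 0, 0], 0],
    [[0, 0, 0], 0]
  ],
  "jaw": 0.75
}}

```text
time: 18.8
tool_pos: [561.9, 136.8, 12.0]
tcp_rot: [-0.7, 88.3, -11.8]
ft_force: [-0.1, 0.4, -1.0]
finger_gap: 74.2
```

{"op": "move_arm", "data": {
  "deltas": [
    [[-5, 0, 0], 0],
    [[-20, 0, 0], 0],
    [[-60, 0, 0], 0],
    [[-100, 0, -1], 0],
    [[-120, 0, -5], 0],
    [[-120, 0, -5], 0],
    [[-120, 0, -5], 0]
  ]
}}

```text
time: 19.68
tool_pos: [552.6, 138.3, 130.2]
tcp_rot: [-2.4, 88.5, -13.5]
ft_force: [-0.1, -0.5, -0.3]
finger_gap: 74.8
```

```bash
python3 - <<'E'
from h import *
p,d=snap('wrist'); to((496,-143.5,115)); save('w6',p); print(r.sense()['joint_pos'].round(1))
E
```

```text
t 19.73 tcp [552.4 138.3 129.7] F [0.2 0.4 0.6] gap 75.0 turn -0.2
[ 496.  -143.5  115. ] -> [  15.1 -287.3   -1.5]
[  9.3   5.6  98.2  -0.6  74.9 -69.5]
```

View pics/w6.png

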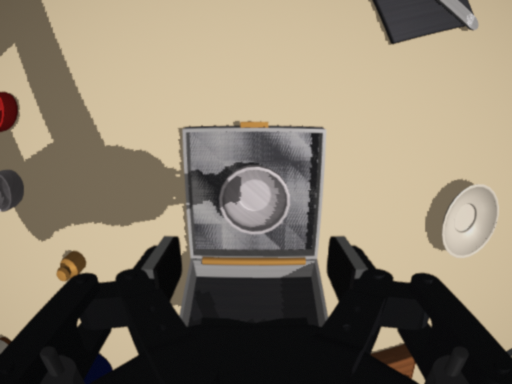

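The wide cover sits flat in the tray, with its rim centred at (255,200). I compute that centre and set up a fingertip-height touch on the bare counter.

```bash
python3 - <<'E'
from h import *
c=wray(255,200,27); print(c.round(1),[wray(*a,27).round(1) for a in [(219.5,200),(291,200),(255,164),(255,235)]], 'tin frame',((c-[560.5,136.5,0])@u).round(1))
to((515,-20,35),(515,-20,15),(515,-20,5))
E
```

```text
[559.2 138.8  27. ] [array([553.3, 108.8,  27. ]), array([565.1, 169.2,  27. ]), array([528.4, 144.7,  27. ]), array([591.4, 132.5,  27. ])] tin frame -1.7
t 19.73 tcp [552.4 138.3 129.7] F [0.2 0.4 0.6] gap 75.0 turn -0.2
[515 -20  35] -> [  94.7 -162.4   -8.7]
[515 -20  15] -> [ 114.7 -162.3   -9.2]
[515 -20   5] -> [ 124.7 -162.3   -9.5]
```

{"op": "move_arm", "data": {
  "deltas": [
    [[0, -25, 0], 0],
    [[0, -75, -4], 0],
    [[10, -120, -8], 0],
    [[50, -155, -9], 0],
    [[90, -162, -9], 0],
    [[108, -162, -9], 0],
    [[114, -162, -9], 0],
    [[117, -162, -9], 0],
    [[119, -162, -9], 0],
    [[121, -162, -9], 0],
    [[123, -162, -9], 0],
    [[123, -162, -9], 0]
  ],
  "jaw": 0.08
}}

```text
time: 21.22
tool_pos: [515.4, -19.7, 6.8]
tcp_rot: [-3.2, 88.5, -14.3]
ft_force: [-0.2, 0.1, -0.4]
finger_gap: 45.9
```

{"op": "move_arm", "data": {
  "deltas": [
    [[2, 0, 0], 0],
    [[4, 0, 0], 0],
    [[6, 0, 0], 0],
    [[6, 0, 0], 0]
  ]
}}

```text
time: 21.72
tool_pos: [515.3, -19.8, 0.5]
tcp_rot: [-3.3, 88.5, -14.4]
ft_force: [0.1, -0.0, -0.1]
finger_gap: 46.2
```

{"op": "move_arm", "data": {
  "deltas": [
    [[1, 0, 0], 0],
    [[2, 0, 0], 0],
    [[3, 0, 0], 0],
    [[3, 0, 0], 0]
  ]
}}

```text
time: 22.22
tool_pos: [515.5, -19.8, -2.2]
tcp_rot: [-3.3, 88.5, -14.4]
ft_force: [-2.7, 0.2, 4.0]
finger_gap: 46.2
```

Touch found: at 46 mm opening the tips sit about 2 mm behind the TCP. Next the narrow cover.

```bash
python3 - <<'E'
from h import *
to((496,-143.5,100))
E
```

```text
t 22.23 tcp [515.5 -19.8  -2.2] F [-2.7  0.2  4. ] gap 46.2 turn -0.2
[ 496.  -143.5  100. ] -> [-101.9 -125.3    7.2]
```

{"op": "move_arm", "data": {
  "deltas": [
    [[-20, 0, 1], 0],
    [[-70, -5, 2], 0],
    [[-102, -40, 5], 0],
    [[-102, -85, 7], 0],
    [[-102, -120, 7], 0],
    [[-102, -125, 7], 0],
    [[-102, -125, 7], 0],
    [[-102, -125, 7], 0]
  ],
  "jaw": 0.4
}}

```text
time: 23.22
tool_pos: [495.9, -142.1, 99.9]
tcp_rot: [-2.4, 88.6, -13.4]
ft_force: [0.4, 0.7, -0.0]
finger_gap: 59.9
```

```bash
python3 - <<'E'
from h import *
p,d=snap('wrist'); to((496,-143.5,22)); save('w7',p[60:320,120:380].repeat(2,0).repeat(2,1))
E
```

```text
t 23.27 tcp [ 496.  -142.1   99.9] F [ 0.1 -0.5  0.3] gap 59.8 turn -0.1
[ 496.  -143.5   22. ] -> [77.9 -1.3 -1.6]
```

View pics/w7.png

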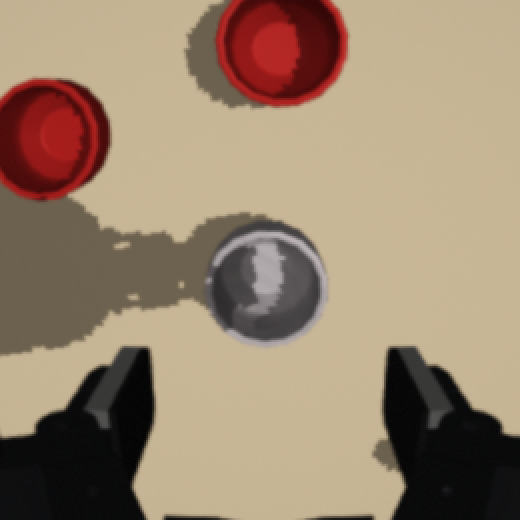

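The narrow cover's rim is centred at (267,288) in the crop, which is pixel (253.6,204.1). It lies midway between the fingers.

```bash
python3 - <<'E'
from h import *
c=wray(253.6,204.1,34); print(c.round(1),[wray(*a,34).round(1) for a in [(223.9,204),(283.4,204)]]); to((*c[:2],22))
E
```

```text
[ 493.6 -141.1   34. ] [array([ 489.4, -162.4,   34. ]), array([ 497.7, -119.7,   34. ])]
t 23.27 tcp [ 496.  -142.1   99.9] F [ 0.1 -0.5  0.3] gap 59.8 turn -0.1
[ 493.6 -141.1   22. ] -> [77.8  0.6 -4.4]
```

{"op": "move_arm", "data": {
  "deltas": [
    [[30, 0, -1], 0],
    [[60, 0, -1.5], 0],
    [[74, 0, -2], 0],
    [[78.5, 0, -2], 0],
    [[78.5, 0, -2], 0],
    [[78.5, 0, -2], 0],
    [[78.5, 0, -2], 0]
  ]
}}

```text
time: 24.15
tool_pos: [496.6, -142.5, 22.3]
tcp_rot: [-3.1, 88.5, -14.1]
ft_force: [0.8, -1.1, -0.4]
finger_gap: 60.4
```

{"op": "move_arm", "data": {
  "deltas": [
    [[0, 0, 0], 0],
    [[0, 0, 0], 0],
    [[0, 0, 0], 0],
    [[0, 0, 0], 0],
    [[0, 0, 0], 0]
  ],
  "jaw": -1,
  "squeeze": 30
}}

```text
time: 24.78
tool_pos: [497.2, -142.7, 22.9]
tcp_rot: [-3.4, 88.4, -14.4]
ft_force: [0.7, 0.3, 5.4]
finger_gap: 44.6
```

{"op": "move_arm", "data": {
  "deltas": [
    [[-5, 0, 0], 0],
    [[-20, 0, 0], 0],
    [[-60, 0, 0], 0],
    [[-95, 0, 0], 0],
    [[-100, 0, 0], 0],
    [[-100, 0, 0], 0]
  ]
}}

```text
time: 25.52
tool_pos: [494.6, -142.1, 123.4]
tcp_rot: [-3.7, 88.4, -14.7]
ft_force: [-0.9, -1.0, -0.5]
finger_gap: 44.9
```

```bash
python3 - <<'E'
from h import *
to((561.5,137,125),(561.5,137,60),(561.5,137,29))
E
```

```text
t 25.52 tcp [ 494.6 -142.1  123.4] F [-0.9 -1.  -0.5] gap 44.9 turn -0.1
[561.5 137.  125. ] -> [ -1.8 286.7  12.4]
[561.5 137.   60. ] -> [ 63.2 286.8  10.5]
[561.5 137.   29. ] -> [ 94.2 286.9   9.6]
```

{"op": "move_arm", "data": {
  "deltas": [
    [[0, 25, 1], 0],
    [[0, 75, 4], 0],
    [[0, 130, 6], 0],
    [[0, 185, 8], 0],
    [[0, 240, 11], 0],
    [[0, 275, 13], 0],
    [[5, 287, 13.4], 0],
    [[20, 287, 13], 0],
    [[35, 287, 12.5], 0],
    [[35, 287, 12.5], 0],
    [[35, 287, 12.5], 0]
  ]
}}

```text
time: 26.9
tool_pos: [562.7, 136.1, 88.2]
tcp_rot: [-4.0, 88.4, -15.1]
ft_force: [0.5, 0.5, -0.1]
finger_gap: 44.7
```

```bash
python3 - <<'E'
from h import *
to((562.5,137,45),(562.5,137,29)); p,d=snap('wrist'); q,_=snap('scene'); save('w8',np.hstack([p[:,60:444],cv2.resize(q[90:218,220:348],(384,384))]))
E
```

```text
t 26.9 tcp [562.7 136.1  88.2] F [ 0.5  0.5 -0.1] gap 44.7 turn -0.2
[562.5 137.   45. ] -> [43.1  0.9 -1.6]
[562.5 137.   29. ] -> [59.1  0.9 -2. ]
```

View pics/w8.png

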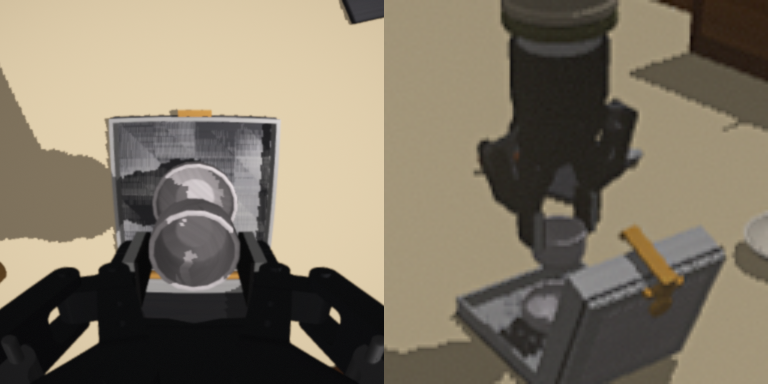

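The narrow cover is in line over the wide one, with both centred at column 195. I lower it slowly.

{"op": "move_arm", "data": {
  "deltas": [
    [[20, 0.7, -1], 0],
    [[40, 0.7, -1.5], 0],
    [[50, 0.7, -1.8], 0],
    [[53, 0.7, -1.8], 0],
    [[55, 0.7, -1.8], 0],
    [[55, 0.7, -1.8], 0],
    [[55, 0.7, -1.8], 0]
  ]
}}

```text
time: 27.88
tool_pos: [563.7, 137.3, 34.5]
tcp_rot: [-2.0, 88.2, -13.1]
ft_force: [-0.1, -0.2, 0.1]
finger_gap: 44.9
```

{"op": "move_arm", "data": {
  "deltas": [
    [[1, 0, 0], 0],
    [[2, 0, 0], 0],
    [[2.5, 0, 0], 0],
    [[2.5, 0, 0], 0]
  ]
}}

```text
time: 28.38
tool_pos: [563.7, 137.3, 32.0]
tcp_rot: [-2.2, 88.2, -13.2]
ft_force: [-0.0, 0.3, -0.6]
finger_gap: 44.8
```

{"op": "move_arm", "data": {
  "deltas": [
    [[0.7, 0, 0], 0],
    [[1.4, 0, 0], 0],
    [[2, 0, 0], 0],
    [[2, 0, 0], 0]
  ]
}}

```text
time: 28.88
tool_pos: [563.9, 137.2, 30.1]
tcp_rot: [-2.1, 88.2, -13.1]
ft_force: [-0.1, -0.3, 0.9]
finger_gap: 44.7
```

{"op": "move_arm", "data": {
  "deltas": [
    [[0.4, 0, 0], 0],
    [[0.8, 0, 0], 0],
    [[1.2, 0, 0], 0],
    [[1.2, 0, 0], 0]
  ]
}}

```text
time: 29.38
tool_pos: [564.6, 137.2, 30.0]
tcp_rot: [-1.7, 88.2, -12.7]
ft_force: [-2.6, -1.2, 8.4]
finger_gap: 44.9
```

Contact came at 30.0 mm against 29.9 expected for a nested seat. I relax, open and withdraw.

{"op": "move_arm", "data": {
  "deltas": [
    [[0, 0, -0.5], 0],
    [[0, 0, -0.5], 0]
  ]
}}

```text
time: 29.62
tool_pos: [564.3, 137.3, 30.1]
tcp_rot: [-1.3, 88.1, -12.4]
ft_force: [-1.2, -0.2, 1.4]
finger_gap: 44.7
```

{"op": "move_arm", "data": {
  "deltas": [
    [[0, 0, 0], 0],
    [[0, 0, 0], 0],
    [[0, 0, 0], 0],
    [[0, 0, 0], 0]
  ],
  "jaw": 0.4
}}

```text
time: 30.12
tool_pos: [564.2, 137.3, 30.0]
tcp_rot: [-1.5, 88.1, -12.5]
ft_force: [-0.0, 0.3, 0.6]
finger_gap: 60.0
```

{"op": "move_arm", "data": {
  "deltas": [
    [[-5, 0, 0], 0],
    [[-20, 0, 0], 0],
    [[-60, 0, 0], 0],
    [[-100, 0, 0], 0],
    [[-120, 0, -30], 0],
    [[-120, 0, -50], 0],
    [[-120, 0, -50], 0],
    [[-120, 0, -50], 0]
  ]
}}

```text
time: 31.12
tool_pos: [512.0, 147.7, 148.9]
tcp_rot: [-0.9, 88.1, -11.9]
ft_force: [-0.2, -0.1, 0.6]
finger_gap: 59.6
```

```bash
python3 - <<'E'
from h import *
p,d=snap('wrist'); q,_=snap('scene'); to(); save('w9',np.hstack([p[:,60:444],cv2.resize(q[110:238,220:348],(384,384),interpolation=cv2.INTER_CUBIC)]))
P,_=cloud('scene'); Q=P.reshape(-1,3)
m=(np.linalg.norm(Q[:,:2]-[560,137],axis=1)<27)&(Q[:,2]>37)&(Q[:,2]<60); print('narrow rim',m.sum(),circ(Q[m,:2]) if m.any() else '',np.percentile(Q[m,2],[5,50,95]) if m.any() else '')
m=(np.linalg.norm(Q[:,:2]-[560,137],axis=1)<36)&(Q[:,2]>21)&(Q[:,2]<30); print('wide',circ(Q[m,:2]))
E
```

```text
t 31.23 tcp [511.9 147.6 148.4] F [ 0.7 -0.8  0.4] gap 59.7 turn -0.2
narrow rim 38 [559.  134.1  23.5] [37.63056808 39.66184555 42.26699573]
wide [558.3 127.6  27.1]
```

View pics/w9.png

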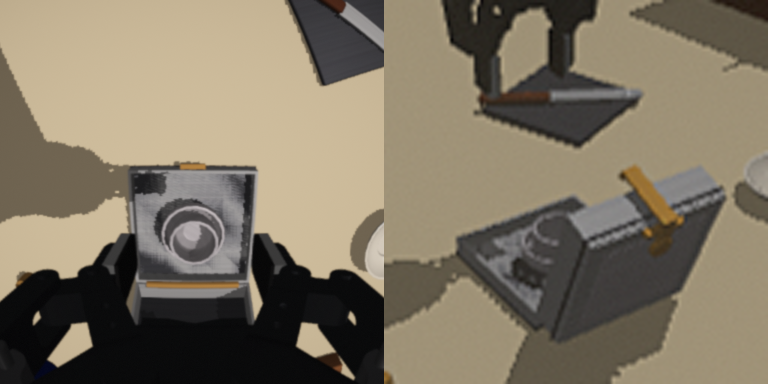

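The narrow cover is nested centrally in the wide one. Its rim is at about 40–42 mm (41 expected), the lid stands open and the gripper is clear. I hand in.

```bash
python3 - <<'E'
from h import *
print(r.hand_in())
E
```

```text
the job is handed in; nothing more can be done
None
```

The job is done and handed in at about 31 s of the 70 s allowed.

- **Lid:** I pressed the button home and kept the fingertip on it to about 1.5 rad, over roughly 6 s. I then moved the finger away ahead of the lid. A depth check afterwards put the lid's edge at its fully open position.
- **Wide cover:** I set it crown-down near the middle of the tray, lowering until I felt contact before letting go. The push peaked at about 14 N.
- **Narrow cover:** I set it crown-down inside the wide one. Contact came at 30.0 mm tool height, against 29.9 mm expected for a proper nest, with about 8 N of push.

**Last checks:**
- The narrow rim measured about 40 mm median and 42 mm at the top, against 41 mm expected. The picture shows it centred in the wide cover with the lid standing open.
- The wide cover's rim could not be measured from the last scene picture, because the lid hides part of it. That circle fit came out wrong (27 mm radius, about 9 mm off), so for its position I relied on the wrist pictures.
- The wrist camera and the arm's own position disagreed by about 3 mm throughout, and the tool ended tilted by just under 2°. Neither seemed to affect the placing.
- I did not re-measure the other items on the counter. The arm only passed well above them and no unexpected contact forces showed.

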